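# Cap the sample jars and turn the scanning carousel

### The arm

A 6-joint arm with a two-finger parallel gripper is mounted at the origin on the work surface. World frame = base frame: x ahead of the robot, y to its left, z up, the work surface at z = 0. Lengths are in m, angles in rad, forces in N, time in s.
With the tool pointing down it reaches from about 0.275 to 0.875 m from the base axis. Payload 12.5 kg.
Tool frame: the origin (TCP) lies on the centre line of the jaws, within the pads' length; the fingertips stand r.finger_overhang ahead of it and the grasp point (between the pads) lies 3 mm ahead of it (r.finger_overhang is the distance from the TCP to the fingertips, in m); z points along the fingers, y is the line along which they close (so a half turn about z gives the same grasp; the last joint's range is limited). The gripper opens to 85 mm and grips with 20 to 120 N. Pads are 22 mm wide; open, the fingers measure 114 mm over their backs; the gripper's body (76 mm by 85 mm) begins 54 mm behind the grasp point. The pads swing forward as they close: fully open they stand 13 mm farther back than shut.
Start: joints at [1.051, 0.351, 1.652, -0, 1.139, -0.085], TCP at [0.232, 0.499, 0.253] pointing down, gripper open.
Joint ranges: [-2.75, 2.75], [-0.79, 2.1], [0.01, 2.65], [-1.57, 4.71], [0.07, 3.14], [-2.87, 2.87]. Speed limits (rad/s): [2.22, 2.22, 2.79, 3.14, 3.14, 3.14].

### API

Orientations are given as a unit quaternion [x, y, z, w].
In Python, from cell import r, optics gives the robot as it stands. The module is installed in compiled form; this text tells all that it offers. Calls block until the motion is done:
- r.move_to(position, orientation): joint-space move of the TCP to a pose.
- r.move_linear(position, rot=None, vel=0.15): straight line of the TCP; rot=None keeps the orientation; vel is the mean speed in m/s.
- r.set_joints(angles): joint-space move.
- r.set_gripper(opening, squeeze=None): opening from 0.0 (shut) to 1.0 (fully open); squeeze is the grip in N (None keeps the last); returns when the fingers have stopped.
- r.sleep(seconds).
- r.inverse_kinematics(position, orientation): joint angles nearest the present ones, or None.
- optics.get_image(name): name is "side" or "top" or "wrist"; returns a dict with "pixels" (480x640x3 uint8, red, green, blue), "depth" (480x640 float32, m along the optical axis (not along the pixel's ray), 0 where there is no reading), "fx", "fy", "cx", "cy" (pixels), "camera_from_world" (4x4, takes a point from world to camera coordinates); the wrist camera has in their place "mount" (4x4, takes a point from camera to tool coordinates, whose origin is the TCP and whose axes are the flange's). Camera axes: x right, y down, z forward; pixel columns grow to the right and rows downward; lengths in m; the calibration is good to about 2 mm. A picture is of the moment at which its call begins: read the wrist's pose just before it.
A pose or a line that the arm cannot do raises r.PlanningError and nothing moves.
- r.hand_in(): hands the job in; it is judged then, once.
Readings, each from a call of its own:
- r.current_t(): time.
- r.current_q(): joint angles.
- r.current_qvel(): joint speeds.
- r.current_effort(): joint torques, N m.
- r.current_tool_pos(): TCP position.
- r.current_ee_rot(): TCP orientation.
- r.current_contact_force(): force on the tool from outside, world axes, zero at the start.
- r.current_torque(): the same for the moment, N m.
- r.current_opening(): opening from 0.0 (shut) to 1.0 (fully open).
- r.current_finger_force(): force on a finger pad.
Only numpy, scipy, OpenCV 4.12 (cv2) and the standard library are available. Lean on these libraries where they do the work, as an engineer would, in place of code of your own. Each camera call takes 0.05 s, during which the arm holds its last target. There are 200 camera calls.

### The job

On the scanning carousel, press down every cap that still stands proud, gently, until it snaps fully home on its jar. Then push the carousel round by its black knob, anticlockwise seen from above, one full turn until it comes up against its stop, and let go. Leave the tube rack, the bottle and the pencil where they are.

Things in the scene. Friction and masses are not known exactly. Their poses are not given: they have to be found in the camera images.
- carousel (a joint): angle of the aluminium carousel disc (250 mm diameter), rad, growing anticlockwise seen from above; starts between 0 and 0.35, stop at 6.6, other stop at -0.1. A drag of about 0.15 N m holds it where it is left; it needs about 2 N at the knob
- carousel_hub (a point): centre of the top of the dark steel hub on the carousel's axis (36 mm diameter), 54 mm above the table. The fixed white base below has the reader head (grey box, 70 mm wide, 103 mm high) 170 mm from this axis
- carousel_knob (a point): centre of the ball (26 mm diameter) on top of the upright black knob fixed to the carousel, 85 mm from the axis, 122 mm above the table. Below the ball is a post of 20 mm diameter down to the disc's top at 34 mm. The knob does not spin on its own
- jar_a: white jar with the blue cap, 62 mm diameter, 85 mm from the axis and 90 degrees anticlockwise of the knob; origin at the centre of its underside, 50 mm above the table. It stands in a cup on a sprung cushion: beyond 2 N it sinks 1.1 mm per N, at most 16 mm (16 N), and rises when let go, so the catch gives only when the cap's top is pushed some 18 mm below proud, deeper than its home height
- jar_b: white jar with the green cap, 62 mm diameter, 85 mm from the axis straight across the hub from the knob; origin at the centre of its underside, 50 mm above the table. It stands in a cup on a sprung cushion: beyond 2 N it sinks 1.1 mm per N, at most 16 mm (16 N), and rises when let go, so the catch gives only when the cap's top is pushed some 18 mm below proud, deeper than its home height
- jar_c: white jar with the yellow cap, 62 mm diameter, 85 mm from the axis and 90 degrees clockwise of the knob; origin at the centre of its underside, 50 mm above the table. It stands in a cup on a sprung cushion: beyond 2 N it sinks 1.1 mm per N, at most 16 mm (16 N), and rises when let go, so the catch gives only when the cap's top is pushed some 18 mm below proud, deeper than its home height
- cap_a (a joint): how far the blue cap is pressed onto its jar, m: 0 = proud by 14 mm, 0.014 = fully home. It slides along the jar's upright axis and cannot come off. A catch resists: the push is 11 to 15 N over the first 6 mm, falls to nothing at about 11 mm, then the cap snaps home and stays; let go before that and it springs back to proud. It starts proud.
- cap_a_top (a point): centre of the flat top of the blue cap (64 mm diameter, 22 mm tall, ribbed rim). About 134 mm above the table when proud, 120 mm when home; proud, 14 mm of red neck band shows below the cap
- cap_b (a joint): how far the green cap is pressed onto its jar, m: 0 = proud by 14 mm, 0.014 = fully home. It slides along the jar's upright axis and cannot come off. A catch resists: the push is 11 to 15 N over the first 6 mm, falls to nothing at about 11 mm, then the cap snaps home and stays; let go before that and it springs back to proud. It may start proud or already home.
- cap_b_top (a point): centre of the flat top of the green cap (64 mm diameter, 22 mm tall, ribbed rim). About 134 mm above the table when proud, 120 mm when home; proud, 14 mm of red neck band shows below the cap
- cap_c (a joint): how far the yellow cap is pressed onto its jar, m: 0 = proud by 14 mm, 0.014 = fully home. It slides along the jar's upright axis and cannot come off. A catch resists: the push is 11 to 15 N over the first 6 mm, falls to nothing at about 11 mm, then the cap snaps home and stays; let go before that and it springs back to proud. It starts proud.
- cap_c_top (a point): centre of the flat top of the yellow cap (64 mm diameter, 22 mm tall, ribbed rim). About 134 mm above the table when proud, 120 mm when home; proud, 14 mm of red neck band shows below the cap
- tube_rack: loose white rack with 18 grey-capped tubes, 79 x 148 mm, 105 mm tall, left of the carousel; origin at the centre of its underside; leave alone
- amber_bottle: loose amber bottle, 64 mm diameter, 140 mm tall, right of the carousel; origin at the centre of its underside; leave alone
- pencil: loose green pencil, 165 mm long along its x, 8 mm thick, lying right of the carousel; origin at the middle of its underside; leave alone

How it is judged:
On the way, in this order (a step that is already met when the one before it is completed fails the run):
1. all three caps are home on their jars (value of joint each of cap_a, cap_b, cap_c above 0.0125 m), for 0.2 s.
2. the carousel has been turned a full turn, to its stop (value of joint carousel above 6.48 rad), for 0.2 s.
At the end, for the whole second after the job is handed in: All three caps are within 1.5 mm of fully home, the carousel rests within 0.12 rad of its stop after the full turn, and the rack, the bottle and the pencil are within 30 mm of where they started (all of step 1 and value of joint carousel above 6.48 rad and velocity of joint carousel between -0.1 and 0.1 rad/s and distance of each of tube_rack, amber_bottle, pencil from where it was at the start of the episode below 0.03 m); the robot touches nothing.
It fails at once if a jar or its cap is pushed with more than 40 N (contact force between any of jar_a, jar_b, jar_c and the arm above 40 N).
It fails at once if the rack, the bottle or the pencil is moved by more than 30 mm (distance of any of tube_rack, amber_bottle, pencil from where it was at the start of the episode above 0.03 m).
It also fails if it takes over 67 s, if anything falls off the work surface, if the arm or the gripper's body presses on something with over 40 N, if the wrist force passes 120 N, or if a joint passes its speed limit or range.

## Working session

There is one attempt and no reset: what is moved stays moved. The work goes in short steps, each a Python script; the robot and the scene stay as the last script left them, time stands still between calls to the robot, and variables do not carry over. Pictures are saved under pics/ and viewed, at most 10 in all, crops included, and the job is handed in when it is done.

```bash
mkdir -p pics; python3 - <<'E'
from cell import r, optics
import cv2, numpy as np
for n in ("top","side"):
    d=optics.get_image(n); cv2.imwrite(f"pics/{n}0.png",d["pixels"][:,:,::-1]); np.savez(f"{n}0.npz",**d)
    T=np.linalg.inv(d["camera_from_world"]); print(n,d["fx"],d["cx"],d["cy"],T.round(3).tolist())
print(r.finger_overhang,r.current_t(),r.current_tool_pos(),r.current_ee_rot(),r.current_contact_force())
E
```

```text
top 521.3034711070577 319.06909996046977 233.40452529859152 [[0.005, -0.98, 0.197, 0.244], [-1.0, -0.004, 0.008, -0.018], [-0.007, -0.197, -0.98, 1.393], [0.0, 0.0, 0.0, 1.0]]
side 447.152748309016 315.1914104695682 239.28898345728547 [[0.992, -0.09, 0.088, 0.421], [-0.125, -0.768, 0.628, -0.595], [0.011, -0.634, -0.773, 0.844], [0.0, 0.0, 0.0, 1.0]]
0.022 0.1 [0.23148668 0.49859513 0.25278335] [ 2.15693478e-01  9.76460959e-01 -5.34366129e-04 -1.81595015e-04] [0.12673097 0.43537134 0.24747026]
```

View pics/top0.png

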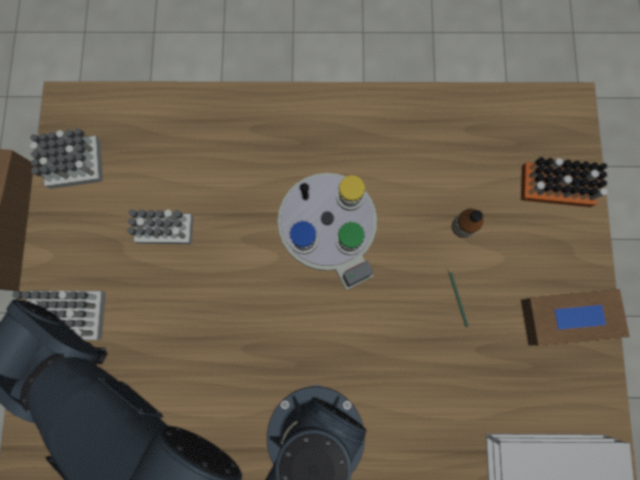

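View pics/side0.png

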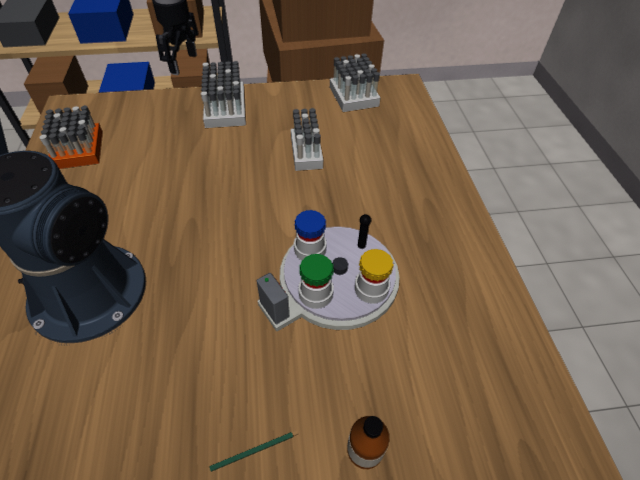

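Top view: hub (327,218), knob ball (305,188), blue (303,234), green (351,236) and yellow (351,188). The reader is at (357,272) and the bottle and pencil are well to the right. The side view shows the same layout, but I can't yet tell whether the green cap is proud.

```bash
cat > loc.py <<'E'
import numpy as np, cv2
def ray(d,uv):
    T=np.linalg.inv(d["camera_from_world"]); v=T[:3,:3]@[(uv[0]-d["cx"])/d["fx"],(uv[1]-d["cy"])/d["fy"],1]
    return T[:3,3],v
def onz(d,uv,z):
    o,v=ray(d,uv); return o+v*(z-o[2])/v[2]
def tri(a,b):
    (o,v),(p,w)=a,b
    s=np.linalg.lstsq(np.c_[v,-w],p-o,rcond=None)[0]; A=o+v*s[0];B=p+w*s[1]
    return (A+B)/2,np.linalg.norm(A-B)
H={"blue":((105,150,50),(125,255,255)),"green":((50,120,30),(80,255,255)),"yellow":((18,150,80),(32,255,255)),}
ROI={"top":(270,170,390,280),"side":(255,190,400,320)}
def blob(d,name,key):
    x0,y0,x1,y1=ROI[name]; im=d["pixels"][y0:y1,x0:x1]; hsv=cv2.cvtColor(im,cv2.COLOR_RGB2HSV)
    m=cv2.inRange(hsv,*H[key]); n,l,s,c=cv2.connectedComponentsWithStats(m); i=1+np.argmax(s[1:,4])
    return np.argwhere(l==i)[:,::-1]+[x0,y0]
def depthpts(d,uv):
    T=np.linalg.inv(d["camera_from_world"]); z=d["depth"][uv[:,1],uv[:,0]].astype(float); k=z>0; uv=uv[k]; z=z[k]
    P=np.c_[(uv[:,0]-d["cx"])/d["fx"]*z,(uv[:,1]-d["cy"])/d["fy"]*z,z]
    return P@T[:3,:3].T+T[:3,3]
E
python3 - <<'E'
from loc import *
D={n:dict(np.load(f"{n}0.npz")) for n in("top","side")}
for n,d in D.items():
    for k in H:
        uv=blob(d,n,k); P=depthpts(d,uv); z=np.percentile(P[:,2],90); t=P[P[:,2]>z-.006]
        mm=(t[:,:2].min(0)+t[:,:2].max(0))/2
        print(n,k,len(uv),"bbox",uv.min(0),uv.max(0),"z90 %.4f"%z,"topctr",mm.round(4),t[:,:2].mean(0).round(4),"size",np.ptp(t[:,:2],axis=0).round(3))
    # hub, knob: dark
    x0,y0,x1,y1=ROI[n]; g=d["pixels"][y0:y1,x0:x1].max(2); m=(g<75).astype(np.uint8)
    N,l,s,c=cv2.connectedComponentsWithStats(m)
    for i in range(1,N):
        if s[i,4]>25:
            uv=np.argwhere(l==i)[:,::-1]+[x0,y0]; P=depthpts(d,uv); print(n,"dark",s[i],(c[i]+[x0,y0]).round(1),"depth med",np.median(P,0).round(3),"zmax",P[:,2].max().round(3))
b=cv2.resize(D["side"]["pixels"][190:330,255:405],None,fx=4,fy=4,interpolation=cv2.INTER_CUBIC)
cv2.imwrite("pics/side_crop.png",b[:,:,::-1])
E
```

```text
top blue 446 bbox [291 222] [314 245] z90 0.1362 topctr [0.4962 0.0335] [0.4959 0.0335] size [0.059 0.057]
top green 441 bbox [339 223] [362 246] z90 0.1363 topctr [ 0.4933 -0.0851] [ 0.4932 -0.086 ] size [0.059 0.057]
top yellow 431 bbox [340 176] [363 199] z90 0.1360 topctr [ 0.6148 -0.0882] [ 0.6142 -0.0883] size [0.061 0.058]
top dark [ 30  13   9  17 103] [304.2 190.7] depth med [0.61  0.031 0.127] zmax 0.137
top dark [ 52  42  11  13 112] [327. 218.] depth med [ 0.554 -0.028  0.052] zmax 0.06
side blue 678 bbox [295 210] [324 237] z90 0.1356 topctr [0.4967 0.0325] [0.4972 0.0313] size [0.063 0.066]
side green 844 bbox [300 254] [333 285] z90 0.1354 topctr [ 0.4964 -0.087 ] [ 0.4954 -0.0882] size [0.066 0.066]
side yellow 827 bbox [359 249] [392 280] z90 0.1354 topctr [ 0.6148 -0.0888] [ 0.6149 -0.0901] size [0.064 0.066]
side dark [103  24  14  35 302] [363.5 230. ] depth med [0.615 0.025 0.099] zmax 0.135
side dark [40 36 28 13 82] [309.4 233.9] depth med [0.495 0.01  0.117] zmax 0.133
side dark [ 45  68  48  29 397] [328.5 272.4] depth med [ 0.542 -0.045  0.056] zmax 0.134
side dark [  2  92  32  38 515] [273.8 305.8] depth med [ 0.406 -0.131  0.068] zmax 0.102
```

View pics/side_crop.png

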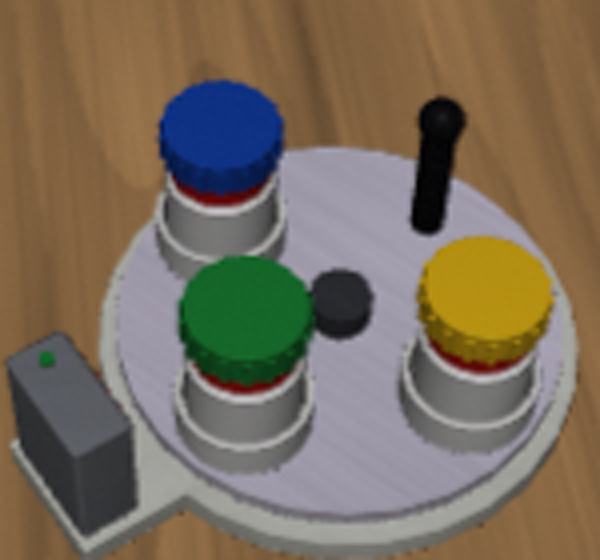

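All three caps are proud: tops are at about 0.135 m and red shows on each. The hub, at the blue–yellow midpoint, is about (0.556, -0.028). The cap radius of 84.7 mm agrees with the given 85 mm. I'll press blue first, with force logging.

```bash
cat > press.py <<'E'
from cell import r
import numpy as np
Q=[0.,1.,0.,0.]
def press(x,y,depth=0.024):
    off=r.finger_overhang
    r.move_to([x,y,0.165+off],Q)
    r.move_linear([x,y,0.142+off],vel=0.1)
    f0=r.current_contact_force()[2]; top=None
    z=0.142
    while z>0.106:
        z-=0.002; r.move_linear([x,y,z+off],vel=0.03)
        f=r.current_contact_force()[2]-f0; zt=r.current_tool_pos()[2]-off
        print("%.4f %.1f"%(zt,f),end="; ")
        if f>28: print("ABORT"); break
        if top is None and f>1.0: top=zt
        if top is not None and zt<top-depth: break
    r.move_linear([x,y,0.165+off],vel=0.15)
    print("\ntop",top,"t",r.current_t())
E
python3 - <<'E'
from press import *
print(r.inverse_kinematics([.4965,.033,.187],Q),r.inverse_kinematics([.4965,.033,.187],[1.,0,0,0]))
r.set_gripper(0.0)
press(.4965,.033)
E
```

```text
[-2.72183113e-02  3.41415673e-01  1.85079971e+00 -4.44089210e-16
  9.49377275e-01 -1.59801464e+00] [-2.72183113e-02  3.41415673e-01  1.85079971e+00 -4.44089210e-16
  9.49377275e-01  1.54357802e+00]
0.1403 -0.6; 0.1380 0.3; 0.1359 0.3; 0.1341 2.1; 0.1321 3.2; 0.1302 5.7; 0.1283 7.1; 0.1265 8.7; 0.1246 10.1; 0.1227 11.7; 0.1208 12.0; 0.1188 13.0; 0.1169 12.6; 0.1148 10.2; 0.1126 8.8; 0.1107 10.5; 0.1088 12.7; 
top 0.13408217653042115 t 7.9833
```

The force fell and then followed the cushion line, so blue snapped home. Next are green and yellow, then a check.

```bash
python3 - <<'E'
from press import *
from cell import optics
import cv2
from loc import *
press(.495,-.087); press(.6148,-.0888)
r.move_linear([.63,.12,.25],vel=.25)
for n in ("top","side"):
    d=optics.get_image(n); cv2.imwrite(f"pics/{n}1.png",d["pixels"][:,:,::-1])
    for k in H:
        P=depthpts(d,blob(d,n,k)); z=np.percentile(P[:,2],90); t=P[P[:,2]>z-.006]
        print(n,k,"%.4f"%z,((t[:,:2].min(0)+t[:,:2].max(0))/2).round(4))
    if n=="side":
        cv2.imwrite("pics/side_crop1.png",cv2.resize(d["pixels"][190:330,255:405],None,fx=4,fy=4)[:,:,::-1])
E
```

```text
0.1403 0.9; 0.1380 -0.5; 0.1359 0.6; 0.1341 1.8; 0.1321 4.6; 0.1302 5.5; 0.1283 8.3; 0.1265 8.2; 0.1246 10.4; 0.1227 11.6; 0.1208 12.8; 0.1189 12.8; 0.1170 12.8; 0.1149 10.3; 0.1126 8.3; 0.1106 10.4; 0.1088 12.1; 
top 0.13407759795730603 t 13.7
0.1404 -1.2; 0.1380 0.0; 0.1358 -0.9; 0.1341 2.1; 0.1322 3.0; 0.1303 4.3; 0.1285 6.8; 0.1266 8.1; 0.1248 9.7; 0.1230 11.8; 0.1211 12.5; 0.1192 12.7; 0.1173 13.7; 0.1152 11.1; 0.1127 7.6; 0.1108 9.9; 0.1090 11.8; 
top 0.134148301943904 t 19.4167
top blue 0.1224 [0.4565 0.0303]
top green 0.1222 [ 0.4944 -0.0857]
top yellow 0.1219 [ 0.6135 -0.0878]
side blue 0.1215 [0.4965 0.0311]
side green 0.1213 [ 0.4956 -0.0873]
side yellow 0.1212 [ 0.6154 -0.0894]
```

View pics/side_crop1.png

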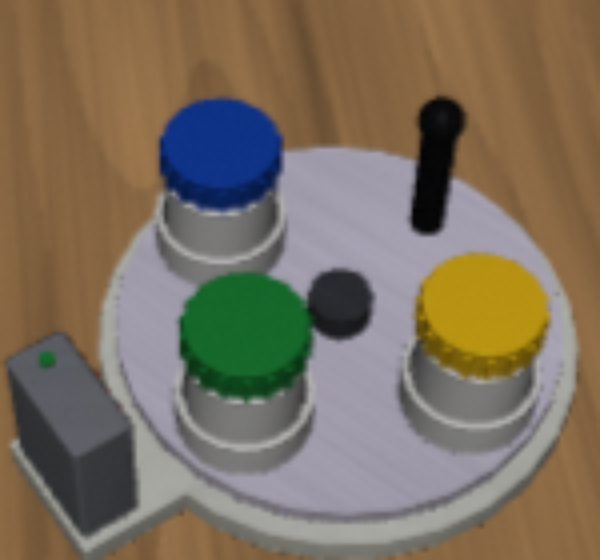

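All three caps are home: tops at about 0.121 m and no red showing. Now I'll push the knob from behind with the shut fingers, along the 85 mm circle.

```bash
python3 - <<'E'
from press import *
hub=np.array([.5557,-.0279]); k=np.arctan2(.059,.060); z=0.095+r.finger_overhang
P=lambda a,zz=z:[*(hub+.085*np.array([np.cos(a),np.sin(a)])),zz]
a=k-.56; end=k+6.75; 
r.move_linear(P(a,.20),vel=.25); r.move_linear(P(a),vel=.15)
f0=np.array(r.current_contact_force()); log=[]; far=False; hits=0
while a<end:
    da=.16 if a<k+5.75 else .03
    a+=da; r.move_linear(P(a),vel=.09 if da>.1 else .04)
    f=np.array(r.current_contact_force())-f0; ft=f[:2]@[-np.sin(a),np.cos(a)]; log.append((round(a-k,2),round(-ft,1),round(np.linalg.norm(f),1)))
    lim=10 if da<.1 else 16
    if -ft>lim or np.linalg.norm(f)>25: print("stopped"); break
    if r.current_t()>58: print("time"); break
print(log, r.current_t(), r.current_tool_pos())
E
```

```text
stopped
[(np.float64(-0.4), np.float64(0.2), np.float64(1.5)), (np.float64(-0.24), np.float64(-1.2), np.float64(1.7)), (np.float64(-0.08), np.float64(-1.5), np.float64(2.1)), (np.float64(0.08), np.float64(-0.9), np.float64(1.4)), (np.float64(0.24), np.float64(-1.2), np.float64(1.9)), (np.float64(0.4), np.float64(-1.3), np.float64(1.8)), (np.float64(0.56), np.float64(-1.5), np.float64(1.6)), (np.float64(0.72), np.float64(-0.5), np.float64(1.1)), (np.float64(0.88), np.float64(-0.3), np.float64(1.1)), (np.float64(1.04), np.float64(-1.2), np.float64(2.3)), (np.float64(1.2), np.float64(-0.9), np.float64(2.3)), (np.float64(1.36), np.float64(-0.9), np.float64(2.8)), (np.float64(1.52), np.float64(-0.2), np.float64(1.7)), (np.float64(1.68), np.float64(-0.4), np.float64(1.6)), (np.float64(1.84), np.float64(0.4), np.float64(2.0)), (np.float64(2.0), np.float64(0.2), np.float64(2.0)), (np.float64(2.16), np.float64(-0.6), np.float64(1.7)), (np.float64(2.32), np.float64(0.6), np.float64(1.8)), (np.float64(2.48), np.float64(1.6), np.float64(2.4)), (np.float64(2.64), np.float64(1.4), np.float64(2.4))
[... 698 characters left out ...]
), (np.float64(4.88), np.float64(0.2), np.float64(1.9)), (np.float64(5.04), np.float64(-0.1), np.float64(2.4)), (np.float64(5.2), np.float64(-0.3), np.float64(2.1)), (np.float64(5.36), np.float64(-0.9), np.float64(1.5)), (np.float64(5.52), np.float64(-0.7), np.float64(1.9)), (np.float64(5.68), np.float64(-1.3), np.float64(2.7)), (np.float64(5.84), np.float64(-0.9), np.float64(2.9)), (np.float64(5.87), np.float64(-1.5), np.float64(2.3)), (np.float64(5.9), np.float64(-1.2), np.float64(2.7)), (np.float64(5.93), np.float64(-1.2), np.float64(1.6)), (np.float64(5.96), np.float64(-0.2), np.float64(1.7)), (np.float64(5.99), np.float64(10.1), np.float64(10.9))] 35.2 [0.6316547  0.01024088 0.11719528]
```

```bash
python3 - <<'E'
from press import *
from loc import *
from cell import optics
hub=np.array([.5557,-.0279]); k=np.arctan2(.059,.060); z=r.current_tool_pos()[2]
a=k+5.99-.15
r.move_linear([*(hub+.085*np.array([np.cos(a),np.sin(a)])),z],vel=.08)
p=r.current_tool_pos(); r.move_linear([p[0],p[1],.25],vel=.2); r.move_to([.45,.25,.3],Q)
for n in ("top","side"):
    d=optics.get_image(n); cv2.imwrite(f"pics/{n}2.png",d["pixels"][:,:,::-1])
    cs=[]
    for c in H:
        P=depthpts(d,blob(d,n,c)); zz=np.percentile(P[:,2],90); t=P[P[:,2]>zz-.006]
        m=(t[:,:2].min(0)+t[:,:2].max(0))/2; cs.append(m); v=m-hub
        print(n,c,"%.4f"%zz,m.round(4),"ang",np.arctan2(v[1],v[0]).round(3))
print("before: blue",np.arctan2(.0605,-.0592),"green",np.arctan2(-.0585,-.061),"yellow",np.arctan2(-.061,.0591), r.current_t())
E
```

```text
top blue 0.1216 [0.4941 0.0327] ang 2.364
top green 0.1219 [ 0.4947 -0.0869] ang -2.373
top yellow 0.1218 [ 0.6158 -0.0879] ang -0.784
side blue 0.1216 [0.4967 0.0313] ang 2.354
side green 0.1213 [ 0.4975 -0.0884] ang -2.337
side yellow 0.1214 [ 0.6156 -0.088 ] ang -0.787
before: blue 2.3453344326159353 green -2.3771119410116475 yellow -0.8012169936634083 37.625
```

View pics/top2.png

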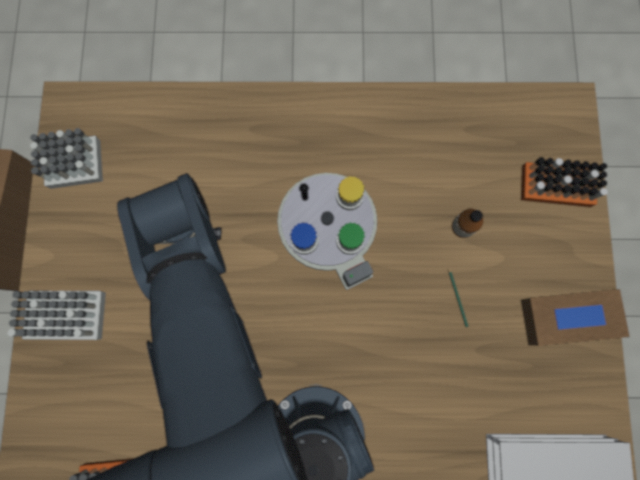

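The carousel made one turn of about 6.3 rad, with the knob back at (305,190). That means it started near 0.3, and the sharp force rise fits the stop. I'll confirm with one firmer push, then back off, check the rack and hand in.

```bash
python3 - <<'E'
from press import *
from loc import *
from cell import optics
hub=np.array([.5557,-.0279]); k=np.arctan2(.059,.060); z=.095+r.finger_overhang
P=lambda a,zz=z:[*(hub+.085*np.array([np.cos(a),np.sin(a)])),zz]
a=k-.44-.05
r.move_to(P(a,.22),Q); r.move_linear(P(a),vel=.15); f0=np.array(r.current_contact_force())
while a<k+.0:
    a+=.02 if a>k-.36 else .06; r.move_linear(P(a),vel=.04)
    f=np.array(r.current_contact_force())-f0; p=r.current_tool_pos()[:2]-hub
    print("%.3f act %.3f F %.1f"%(a-k,np.arctan2(p[1],p[0])-k,np.linalg.norm(f)),end="; ")
    if np.linalg.norm(f)>15: break
a=k-.48
r.move_linear(P(a),vel=.1); r.move_linear(P(a,.25),vel=.2); r.move_to([.35,-.2,.35],Q)
d=optics.get_image("side"); cv2.imwrite("pics/side3.png",d["pixels"][:,:,::-1])
print(r.current_t())
E
```

```text
-0.430 act -0.427 F 1.7; -0.370 act -0.367 F 0.4; -0.310 act -0.316 F 6.0; -0.290 act -0.311 F 13.4; -0.270 act -0.306 F 20.6; 43.5667
```

View pics/side3.png

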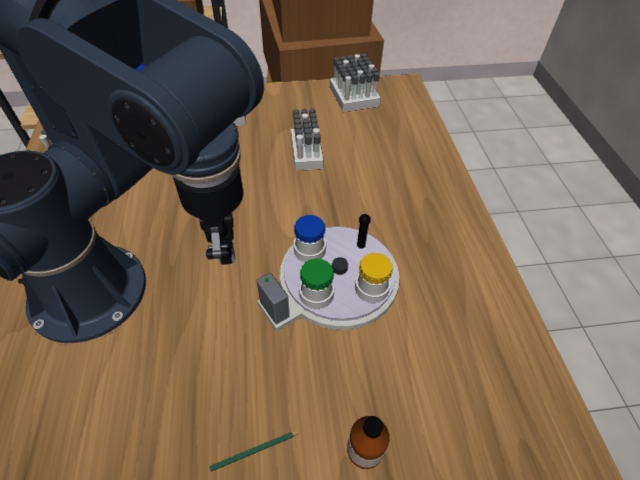

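The knob holds firm at 20 N, so it is on the stop. The caps are home, and the rack, bottle and pencil are where they started. The arm is clear.

```bash
python3 -c "
from cell import r
print(r.hand_in())"
```

```text
the job is handed in; nothing more can be done
None
```

I pressed all three caps home, turned the carousel one full turn anticlockwise to its stop, left the rack, bottle and pencil where they were, and handed the job in at about 44 s; no verdict came back.

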